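# Re-nest three workpieces at the laser marking bench

## Task

The three metal workpieces on the laser marking bench were each loaded into the wrong nest. Using the empty rubber parking pad to stand one piece on for the moment, rearrange them so that each sits upright, flat on the pocket floor and roughly centred in the nest whose raised metal profile matches it: the round flange hub at the round profile, the square block at the square, the T-shaped bracket at the narrow bar. Set each piece down gently rather than dropping it, never tip one over, and leave the glasses, the wooden strip and the jar alone.

Things in the scene. Friction and masses are not known exactly. Their poses are not given: they have to be found in the camera images.
- hub: Loose turned steel flange hub (about 350 g): round foot disc 54 mm across and 14 mm high, and on it a round boss 30 mm across up to 46 mm. Origin: centre of the underside, z up along the boss. It starts upright in the pocket of the nest with the square profile, and belongs in the nest with the round profile.
- block: Loose aluminium manifold block (about 250 g), square, 48 x 48 mm and 40 mm high, with four small dark holes on top. Origin: centre of the underside, x and y square to its faces, z up. It starts in the nest with the bar profile, and belongs in the nest with the square profile.
- bracket: Loose steel rail bracket (about 220 g), an upside-down T: foot 58 x 30 mm and 12 mm high, and along its middle a rib 58 mm long and 12 mm thick up to 46 mm. Origin: centre of the underside, x along the rib, y across it, z up. It starts in the nest with the round profile, and belongs in the nest with the bar profile.
- nest_round: Fixed nest: dark plate 164 x 96 x 6 mm; grey rim 96 x 96 outside, 80 x 80 inside, top 14 mm above the origin, round a pocket with floor 6 mm above the origin for one piece. On the tab beside the pocket a fixed bare-metal profile, 4 mm high, centred 82 mm along +x: a round disc 52 mm across. Origin: centre of the pocket, underside of the plate; x from pocket to tab, z up.
- nest_square: Fixed nest: dark plate 164 x 96 x 6 mm; grey rim 96 x 96 outside, 80 x 80 inside, top 14 mm above the origin, round a pocket with floor 6 mm above the origin for one piece. On the tab beside the pocket a fixed bare-metal profile, 4 mm high, centred 82 mm along +x: a square 48 x 48 mm. Origin: centre of the pocket, underside of the plate; x from pocket to tab, z up.
- nest_bar: Fixed nest: dark plate 164 x 96 x 6 mm; grey rim 96 x 96 outside, 80 x 80 inside, top 14 mm above the origin, round a pocket with floor 6 mm above the origin for one piece. On the tab beside the pocket a fixed bare-metal profile, 4 mm high, centred 82 mm along +x: a narrow bar 20 x 76 mm across the tab. Origin: centre of the pocket, underside of the plate; x from pocket to tab, z up.
- pad: Fixed black rubber parking pad, 110 x 110 x 6 mm, flat and empty at the start. Origin: centre of its underside; its top is 6 mm above. Pad and nests lie on a fixed perforated aluminium plate 8 mm thick, so their origins are 8 mm above the bench.
- glasses: Bystander: loose amber safety glasses with yellow frame, about 120 x 140 x 49 mm, standing beyond the work. Origin: under the middle of the lenses; the temples reach 122 mm along its -x, away from the robot.
- strip: Bystander: loose wooden strip, 22 x 240 x 18 mm (long along its y), lying beyond the work. Origin: centre of the underside.
- jar: Bystander: loose small jar with a white lid, 56 mm across and 60 mm high, at the robot's right. Origin: centre of the underside.
Things that resemble listed ones, but are neither listed nor needed, are in the scene too. What is shaped like the bracket but purple is not meant. What is shaped like the hub but red is not meant.

How it is judged:
By the outcome, as a careful person would: the job done as asked, in the order asked, and still so for the second after the job is handed in, with the robot touching nothing.
It also fails if it takes over 115 s, if anything falls off the work surface, if the arm or the gripper's body presses on something with over 40 N, if the wrist force passes 120 N, or if a joint passes its speed limit or range.

## Robot

A 7-joint arm with a two-finger parallel gripper is mounted at the origin on the work surface. World frame = base frame: x ahead of the robot, y to its left, z up, the work surface at z = 0. Lengths are in m, angles in rad, forces in N, time in s.
With the tool pointing down it reaches from about 0.4 to 0.85 m from the base axis. Payload 4.5 kg.
Tool frame: the origin (TCP) lies midway between the tips of the shut fingers; the grasp point (between the pads) lies 19 mm behind it; z points along the fingers, y is the line along which they close (so a half turn about z gives the same grasp; the last joint's range is limited). The gripper opens to 88 mm and grips with 3 to 60 N. Pads are 18 mm wide; open, the fingers measure 123 mm over their backs; the gripper's body (75 mm by 187 mm) begins 45 mm behind the grasp point.
Start: joints at [1.363, 0.689, -0.195, 1.565, 0.157, 0.902, -0.215], TCP at [0.15, -0.607, 0.239] pointing down, gripper open.
Joint ranges: [-3.01, 3.01], [-0.46, 2.08], [-1.47, 1.51], [0.13, 2.56], [-1, 4.14], [0.04, 2.09], [-2.66, 2.66]. Speed limits (rad/s): [2.57, 2.57, 3.14, 3.14, 3.14, 3.14, 3.14].

## Interface

Orientations are given as a unit quaternion [x, y, z, w].
In Python, from cell import arm gives the robot as it stands.
- The arm moves only by the tool move_arm, never from a script. Its argument "motion" is a list of rows, each a list of 3 entries, a list of its own where there are three numbers: the shift along the world's x, y, z in fractions of the full range, 1 being 1000 mm, then the turn, a rotation vector about the world's x, y, z in parts of the range, where 1.0 means 180 degrees, then the opening, from 0 (shut) to 1 (fully open). A call has 1 to 10 rows; each row is the pose to reach, as a shift and turn from the pose commanded when the call began; what a row does not reach only later rows make up. A row lasts 1/8 s, in which the tool goes at most 62.5 mm and 10.7 degrees, less where a joint would pass 70% of its speed; a pose out of reach is approached as far as the arm can. A shift or turn number past 1, either way, is cut back to 1. A call with a gripper value outside its range is refused whole. The fingers move at their own pace and stop on an object; "grip_force" is the grip in N (left out, the last holds). Time passes only in rows, so rows that repeat a pose let the fingers close. It gives the time, the measured TCP pose, the force, the opening and the grip force at its end, in the units of the state.
- arm.get_state(): the state, without advancing time (a new reading comes with each control period).
- arm.get_image(name): name is "side" or "top" or "wrist"; returns (picture, depth): 384x512x3 uint8, red, green, blue; 384x512 float32, m along the optical axis (not along the pixel's ray), 0 where there is no reading.
- arm.calibration(name): a dict with "K" (3x3 intrinsics, pixels), "k1" (the pictures are not rectified: a ray, as slopes to the right and down, at radius r is drawn at 1 + k1 r^2 times it, then the intrinsics apply), "rvec" (rotation vector, rad) and "tvec" (3), from world to camera coordinates, as OpenCV has them. Camera axes: x right, y down, z forward; pixel columns grow to the right and rows downward; lengths in m; the calibration is good to about 2 mm. A picture is of the moment at which its call begins: read the wrist's pose just before it. calibration takes no time and is no camera call; for the wrist camera it gives the pose at the moment of the call.
- arm.job_done(): hands the job in; it is judged then, once.
Trained networks look in the newest picture that a camera, given by its name, has taken for a name from the list of things; names that differ only in an ending like _2 or _b are one class to them, and where a whole thing is asked for, a point or a joint stands for the part that bears it (a point fixed in the world has none). Each returns a list of dicts, best first, with "conf" (0 to 1); they miss things now and then, are a little off and sometimes report something else, mostly with a low value. They report only what shows in the picture. A call takes as long as a camera call. They do not tell look-alikes from the thing itself.
- arm.find_in(query, camera): "extent" ([centre column, centre row, width, height] in pixels, round what is visible of it).
- arm.masks_of(query, camera): "region" (384x512 bool, what is visible of it) and "extent" ([centre column, centre row, width, height] in pixels, round what is visible of it).
- arm.spot_point(query, camera): "pixel" ([column, row] in pixels: a listed point, or the origin of a listed thing).
The state is a dict: "time_s": time; "joint_positions": joint angles; "dq": joint speeds; "tau": joint torques, N m; "eef_pos": TCP position; "tool_rot": TCP orientation; "ft_force": force on the tool from outside, world axes, zero at the start; "wrist_torque": the same for the moment, N m; "opening": opening from 0.0 (shut) to 1.0 (fully open); "finger_force": force on a finger pad.
Only numpy, scipy, OpenCV 4.12 (cv2) and the standard library are available. Lean on these libraries where they do the work, as an engineer would, in place of code of your own. Each camera call takes 0.05 s, during which the arm holds its last target. There are 200 camera calls.

## Working session

There is one attempt and no reset: what is moved stays moved. The work goes in short steps, Python scripts to look and compute and a tool call to move; the robot and the scene stay as the last step left them, time stands still between calls to the robot, and variables do not carry over. Pictures are saved under pics/ and viewed, at most 14 in all, crops included, and the job is handed in when it is done.

Besides the shell and the picture viewer there is one more tool, called after "Request:" by a JSON object that holds its "op" and its "data". move_arm: Moves the arm, as the interface text tells. Its arguments: {"type":"object","properties":{"motion":{"type":"array","items":{"type":"array"}},"grip_force":{"type":"number"}},"required":["motion"]}

```bash
mkdir -p pics; cat > h.py <<'E'
import numpy as np, cv2
from cell import arm
def pts(name, depth, cal=None):
    """world xyz image"""
    c=cal or arm.calibration(name); K=np.array(c["K"]); k1=c["k1"]
    R,_=cv2.Rodrigues(np.array(c["rvec"],float)); t=np.array(c["tvec"],float)
    h,w=depth.shape; u,v=np.meshgrid(np.arange(w),np.arange(h))
    p=cv2.undistortPoints(np.stack([u,v],-1).reshape(-1,1,2).astype(float),K,np.array([k1,0,0,0.]))[:,0]
    z=depth.reshape(-1,1); P=np.c_[p*z,z]
    X=(P-t.ravel())@R; X[z[:,0]<=0]=np.nan
    return X.reshape(h,w,3)
E
python3 - <<'E'
from h import *
for n in("top","side"):
    im,d=arm.get_image(n); np.savez(n,im=im,d=d); cv2.imwrite(f"pics/{n}.png",im[...,::-1])
    print(n,{k:np.round(v,4).tolist() for k,v in arm.calibration(n).items()})
s=arm.get_state();print(s)
E
```

```text
top {'K': [[493.7619, 0.0, 252.6502], [0.0, 493.7619, 191.7731], [0.0, 0.0, 1.0]], 'k1': 0.0623, 'rvec': [2.1349, -2.1756, 0.121], 'tvec': [0.0175, 0.6398, 1.5761]}
side {'K': [[347.0866, 0.0, 260.9337], [0.0, 347.0866, 192.6631], [0.0, 0.0, 1.0]], 'k1': -0.0348, 'rvec': [0.5882, -2.4616, 1.4207], 'tvec': [0.557, 0.1745, 0.987]}
{'time_s': 0.1, 'joint_positions': array([ 1.36278385,  0.68987843, -0.19451947,  1.56622117,  0.15732449,
        0.90248954, -0.21507092]), 'dq': array([ 8.59685504e-06,  1.64430188e-04, -1.88976528e-04, -3.46507604e-03,
       -1.27566870e-04,  5.58562453e-04,  5.35597006e-04]), 'tau': array([-2.22759663e-03, -5.28501964e+01, -1.27120301e+00, -1.53838688e+01,
       -5.25347621e-02,  1.96953639e-03,  3.42692897e-05]), 'eef_pos': array([ 0.14948415, -0.60629112,  0.23800877]), 'tool_rot': array([ 9.92692316e-01,  1.20670305e-01, -1.64141660e-04, -7.84769394e-04]), 'ft_force': array([0.63416017, 0.56573991, 0.08439772]), 'wrist_torque': array([ 0.02111176,  0.01246537, -0.05416395]), 'finger_force': 0.0, 'opening': 0.9972666679266645}
```

View pics/top.png

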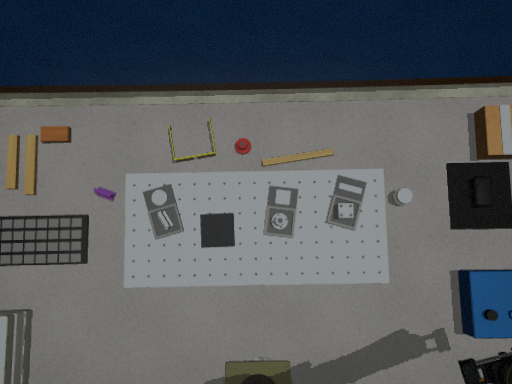

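View pics/side.png

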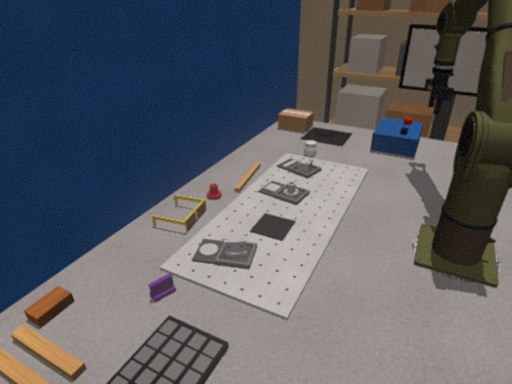

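The top view shows the round nest with the bracket at (163,210), the square nest with the hub at (281,210), the bar nest with the block at (346,202), and the pad at (217,230). The side view agrees. Next I'll measure them.

```bash
python3 - <<'E'
from h import *
q=np.load("top.npz");im,d=q["im"],q["d"];X=pts("top",d)
def comp(m,a=8):
    n,l,s,c=cv2.connectedComponentsWithStats(m.astype(np.uint8)); return [(l==i) for i in range(1,n) if s[i,4]>=a]
box=np.zeros(d.shape,bool);box[172:285,126:385]=1
z=X[...,2];print("plate z",np.nanmedian(z[box]),np.nanstd(z[250:280,140:380]))
for nm,m in(("tall",box&(z>.035)),("dark",box&((im.max(2)<150)|(z>.0145)))):
  for c in comp(m,15):
    p=X[c]; ys,xs=np.where(c)
    r=cv2.minAreaRect((p[:,:2]*1000).astype(np.float32))
    print(nm,c.sum(),"px",xs.mean().round(1),ys.mean().round(1),"rect",np.round(r[0],1),np.round(r[1],1),round(r[2],1),"z",np.round(np.percentile(p[:,2],[10,50,90,98]),4))
for n in("hub","block","bracket","nest_round","nest_square","nest_bar","pad","jar"):
    for f in arm.spot_point(n,"top")[:2]:
        u,v=f["pixel"]; print(n,round(f["conf"],2),np.round([u,v],1),X[int(round(v)),int(round(u))].round(3))
c=im[165:255,130:375]; cv2.imwrite("pics/c.png",cv2.resize(c,None,fx=3.2,fy=3.2,interpolation=cv2.INTER_CUBIC)[...,::-1])
E
```

```text
plate z 0.009336923560445895 0.00377424297415398
tall 238 px 344.4 209.9 rect [ 573.9 -289.7] [47.2 46.3] 89.2 z [0.0472 0.0536 0.0581 0.0613]
tall 86 px 163.6 219.0 rect [556.1 293.7] [58. 13.] 29.8 z [0.0454 0.0586 0.0639 0.0673]
tall 75 px 279.1 219.8 rect [545.6 -77.1] [31.6 27.9] 72.9 z [0.0539 0.0592 0.0632 0.0647]
dark 26028 px 252.3 227.7 rect [676.5 -60.3] [929.5 332.5] 65.8 z [nan nan nan nan]
hub 0.61 [280.3 220.4] [ 0.545 -0.081  0.06 ]
hub 0.52 [242.2 145.9] [0.792 0.038 0.043]
block 0.5 [345.9 206.2] [ 0.587 -0.295  0.049]
bracket 0.76 [164.9 217.4] [0.563 0.292 0.035]
bracket 0.43 [104.6 192.6] [0.644 0.483 0.051]
nest_round 0.93 [168.5 217.6] [0.56  0.284 0.028]
nest_square 0.76 [280.  219.2] [ 0.548 -0.081  0.063]
nest_bar 0.64 [346.1 208.1] [ 0.58  -0.294  0.051]
pad 0.66 [218.6 229.4] [0.522 0.119 0.005]
pad 0.18 [165.6 218.4] [0.561 0.291 0.024]
jar 0.69 [394.9 196.5] [ 0.617 -0.456  0.038]
```

View pics/c.png

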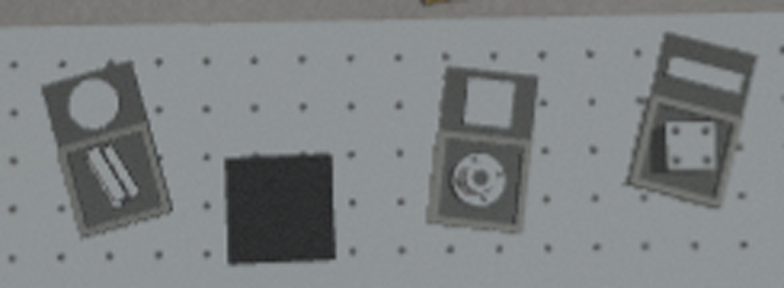

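The crop shows all three nests with their pieces and tabs, plus the pad. Next I'll fit the outlines.

```bash
cat >> h.py <<'E'
def plane(name,u,v,z,cal=None):
    "pixels -> world xy on height z"
    c=cal or arm.calibration(name);R,_=cv2.Rodrigues(np.array(c["rvec"],float)); t=np.array(c["tvec"],float).ravel()
    p=cv2.undistortPoints(np.stack([u,v],-1).reshape(-1,1,2).astype(float),np.array(c["K"]),np.array([c["k1"],0,0,0.]))[:,0]
    ray=np.c_[p,np.ones(len(p))]@R; o=-R.T@t
    return (o+ray*((z-o[2])/ray[:,2])[:,None])[:,:2]
E
python3 - <<'E'
from h import *
q=np.load("top.npz");im=q["im"]
g=cv2.GaussianBlur(im,(0,0),.6).astype(int)
sub=g[172:285,126:385]; print("plate colour",np.median(sub.reshape(-1,3),0), "rim", im[236,165],im[230,270:276].tolist())
med=np.median(sub.reshape(-1,3),0)
fg=np.abs(g-med).sum(2)>45
for nm,(u0,u1,v0,v1),z in(("round",(138,188,180,242),.018),("square",(258,304,182,242),.018),("bar",(322,372,172,233),.018),("pad",(197,240,208,252),.014)):
    m=np.zeros(fg.shape,np.uint8);m[v0:v1,u0:u1]=fg[v0:v1,u0:u1]
    m=cv2.morphologyEx(m,cv2.MORPH_OPEN,np.ones((3,3),np.uint8))
    n,l,s,_=cv2.connectedComponentsWithStats(m);i=1+s[1:,4].argmax()
    cs,_=cv2.findContours((l==i).astype(np.uint8),cv2.RETR_EXTERNAL,cv2.CHAIN_APPROX_NONE)
    f=np.zeros_like(m);cv2.drawContours(f,cs,-1,1,-1);v,u=np.where(f)
    r=cv2.minAreaRect((plane("top",u,v,z)*1000).astype(np.float32))
    P=plane("top",u,v,z)*1000; w,V=np.linalg.eigh(np.cov(P.T)); a=V[:,1]*np.sign(V[0,1])
    c=P.mean(0); print(nm,np.round(r[0],1),np.round(r[1],1),round(r[2],1),"| mean",c.round(1),"sizes",np.sqrt(12*w).round(1),"yaw",np.degrees(np.arctan2(a[1],a[0])).round(1),"pocket",(c-34*a).round(1), "rect pocket",(np.array(r[0])-34*a).round(1))
E
```

```text
plate colour [141. 146. 148.] rim [ 98 102 100] [[84, 84, 84], [82, 84, 84], [81, 83, 81], [84, 85, 85], [81, 85, 82], [77, 80, 78]]
round [585.2 302.3] [171.4 103.2] 15.8 | mean [583.5 302.4] sizes [100.3 168. ] yaw 15.0 pocket [550.7 293.7] rect pocket [552.4 293.5]
square [576.7 -84.4] [101.  165.8] 82.0 | mean [576.  -84.5] sizes [100.1 165.4] yaw -8.3 pocket [542.4 -79.6] rect pocket [543.1 -79.4]
bar [ 601.6 -297.9] [112.1 173.3] 77.1 | mean [ 601.1 -299.3] sizes [102.6 168.7] yaw -17.1 pocket [ 568.6 -289.3] rect pocket [ 569.1 -287.9]
pad [519.3 124.5] [115.4 114.2] 1.5 | mean [519.3 124.3] sizes [113.6 114.7] yaw 33.9 pocket [491.  105.3] rect pocket [491.1 105.5]
```

The rows are not in the units I measure in: shifts go in shares of 1000 mm and turns go in shares of 180 degrees. I convert before sending: 52.8 cm / 100 = 0.528, 48 cm / 100 = 0.48, -14 degrees / 180 = -0.0778.

Request:
{"op": "move_arm", "data": {"motion": [[[0.04, 0.05, 0], [0, 0, -0.0167], 1], [[0.08, 0.105, 0], [0, 0, -0.0333], 1], [[0.12, 0.16, 0], [0, 0, -0.05], 1], [[0.16, 0.21, 0], [0, 0, -0.0778], 1], [[0.2, 0.265, 0], [0, 0, -0.0778], 1], [[0.24, 0.32, 0], [0, 0, -0.0778], 1], [[0.28, 0.37, 0], [0, 0, -0.0778], 1], [[0.32, 0.425, -0.02], [0, 0, -0.0778], 1], [[0.36, 0.48, -0.04], [0, 0, -0.0778], 1], [[0.395, 0.528, -0.06], [0, 0, -0.0778], 1]], "grip_force": 25}}

```text
time_s: 1.75
eef_pos: [0.5222, -0.1101, 0.1912]
tool_rot: [1.0, -0.001, 0.001, 0.0]
ft_force: [0.5, -0.9, -0.3]
opening: 1.002
finger_force: 0.0
```

Request:
{"op": "move_arm", "data": {"motion": [[[0, 0, 0], [0, 0, 0], 1], [[0, 0, 0], [0, 0, 0], 1], [[0, 0, 0], [0, 0, 0], 1]]}}

```text
time_s: 2.12
eef_pos: [0.5199, -0.1137, 0.1917]
tool_rot: [1.0, -0.003, -0.0, 0.001]
ft_force: [0.3, 0.1, -0.7]
opening: 1.001
finger_force: 0.0
```

```bash
cat >> h.py <<'E'
def look(tag,zmin=.045):
    cal=arm.calibration("wrist"); im,d=arm.get_image("wrist"); X=pts("wrist",d,cal)
    cv2.imwrite(f"pics/{tag}.png",im[...,::-1]); np.savez(tag,im=im,d=d,X=X)
    s=arm.get_state(); e=s["eef_pos"]; print("t",round(s["time_s"],2),"tcp",e.round(4),"f",s["ft_force"].round(1),"open",round(s["opening"],3))
    m=(X[...,2]>zmin)&(X[...,2]<.075)
    n,l,st,_=cv2.connectedComponentsWithStats(m.astype(np.uint8))
    for i in range(1,n):
        if st[i,4]<150: continue
        p=X[l==i]; r=cv2.minAreaRect((p[:,:2]*1000).astype(np.float32))
        print(st[i,4],"mean",(p.mean(0)*1000).round(1),"rect",np.round(r[0],1),np.round(r[1],1),round(r[2],1),"z98",np.percentile(p[:,2],98).round(4))
    return im,X
E
python3 -c "
from h import *
look('w1')"
```

```text
t 2.17 tcp [ 0.52   -0.1136  0.1917] f [-0.6 -0.5 -0. ] open 0.999
2828 mean [ 574.2 -289.1   53.6] rect [ 573.9 -291.5] [47.8 49.2] 0.5 z98 0.0556
903 mean [546.3 -80.1  59.6] rect [545.4 -79.7] [28.7 28.5] 41.9 z98 0.0618
```

View pics/w1.png

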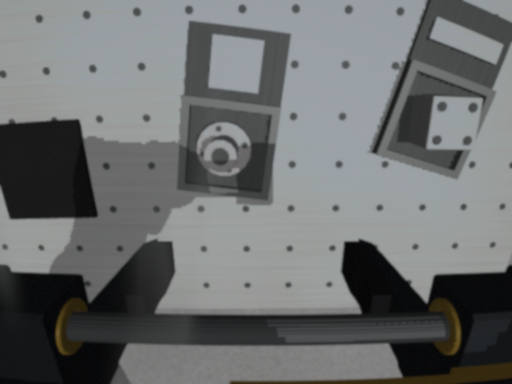

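The wrist view shows the hub at px (220,148) and the block at (455,123). The measured hub and block positions agree with the top camera.

To row units: -15.5 cm / 100 = -0.155, 3.4 cm / 100 = 0.034.

Request:
{"op": "move_arm", "data": {"motion": [[[0.0255, 0.034, -0.03], [0, 0, 0], 1], [[0.0255, 0.034, -0.07], [0, 0, 0], 1], [[0.0255, 0.034, -0.11], [0, 0, 0], 1], [[0.0255, 0.034, -0.14], [0, 0, 0], 1], [[0.0255, 0.034, -0.155], [0, 0, 0], 1], [[0.0255, 0.034, -0.155], [0, 0, 0], 1], [[0.0255, 0.034, -0.155], [0, 0, 0], 1]]}}

```text
time_s: 3.05
eef_pos: [0.547, -0.0782, 0.0375]
tool_rot: [1.0, -0.002, 0.001, 0.0]
ft_force: [0.1, -0.1, 0.6]
opening: 1.002
finger_force: 0.0
```

To row units: -0.4 cm / 100 = -0.004, -0.1 cm / 100 = -0.001.

Request:
{"op": "move_arm", "data": {"motion": [[[-0.001, -0.001, -0.004], [0, 0, 0], 1], [[-0.001, -0.001, -0.004], [0, 0, 0], 0.5], [[-0.001, -0.001, -0.004], [0, 0, 0], 0.2], [[-0.001, -0.001, -0.004], [0, 0, 0], 0.1], [[-0.001, -0.001, -0.004], [0, 0, 0], 0.1], [[-0.001, -0.001, -0.004], [0, 0, 0], 0.1], [[-0.001, -0.001, -0.004], [0, 0, 0], 0.1], [[-0.001, -0.001, -0.004], [0, 0, 0], 0.1]], "grip_force": 25}}

```text
time_s: 4.05
eef_pos: [0.5451, -0.0791, 0.0323]
tool_rot: [1.0, -0.001, -0.0, 0.0]
ft_force: [-0.2, -0.9, -0.4]
opening: 0.329
finger_force: 25.0
```

Request:
{"op": "move_arm", "data": {"motion": [[[0, 0, 0.015], [0, 0, 0], 0.1], [[0, 0, 0.04], [0, 0, 0], 0.1], [[0, 0.01, 0.07], [0, 0, 0], 0.1], [[-0.01, 0.06, 0.075], [0, 0, 0], 0.1], [[-0.02, 0.11, 0.075], [0, 0, 0], 0.1], [[-0.026, 0.16, 0.075], [0, 0, 0], 0.1], [[-0.026, 0.203, 0.075], [0, 0, 0], 0.1], [[-0.026, 0.203, 0.07], [0, 0, 0], 0.1], [[-0.026, 0.203, 0.045], [0, 0, 0], 0.1], [[-0.026, 0.203, 0.02], [0, 0, 0], 0.1]]}}

```text
time_s: 5.3
eef_pos: [0.5192, 0.1235, 0.0523]
tool_rot: [1.0, -0.002, 0.0, 0.0]
ft_force: [0.6, 0.3, -4.9]
opening: 0.335
finger_force: 25.0
```

To row units: -1.1 cm / 100 = -0.011, -0.6 cm / 100 = -0.006.

Request:
{"op": "move_arm", "data": {"motion": [[[0, 0, -0.006], [0, 0, 0], 0.1], [[0, 0, -0.011], [0, 0, 0], 0.1], [[0, 0, -0.011], [0, 0, 0], 0.1], [[0, 0, -0.011], [0, 0, 0], 0.1]]}}

```text
time_s: 5.8
eef_pos: [0.5196, 0.1243, 0.042]
tool_rot: [1.0, -0.001, 0.001, -0.0]
ft_force: [-0.5, -0.2, -5.1]
opening: 0.33
finger_force: 25.0
```

Request:
{"op": "move_arm", "data": {"motion": [[[0, 0, -0.003], [0, 0, 0], 0.1], [[0, 0, -0.006], [0, 0, 0], 0.1], [[0, 0, -0.008], [0, 0, 0], 0.1], [[0, 0, -0.0085], [0, 0, 0], 0.1], [[0, 0, -0.0085], [0, 0, 0], 0.1]]}}

```text
time_s: 6.42
eef_pos: [0.5191, 0.1243, 0.0327]
tool_rot: [1.0, -0.001, -0.0, 0.0]
ft_force: [0.3, -0.5, -4.1]
opening: 0.33
finger_force: 25.0
```

To row units: -0.1 cm / 100 = -0.001.

Request:
{"op": "move_arm", "data": {"motion": [[[0, 0, -0.001], [0, 0, 0], 0.1], [[0, 0, -0.001], [0, 0, 0], 0.1]]}}

```text
time_s: 6.68
eef_pos: [0.5193, 0.1243, 0.0323]
tool_rot: [1.0, -0.001, 0.0, -0.0]
ft_force: [-0.6, -0.3, 1.9]
opening: 0.33
finger_force: 25.0
```

To row units: -22 cm / 100 = -0.22, -16 cm / 100 = -0.16.

Request:
{"op": "move_arm", "data": {"motion": [[[0, 0, 0], [0, 0, 0], 0.5], [[0, 0, 0], [0, 0, 0], 0.9], [[0, 0, 0], [0, 0, 0], 1], [[0, 0, 0.02], [0, 0, 0], 1], [[0, 0, 0.06], [0, 0, 0], 1], [[0, 0, 0.11], [0, 0, 0], 1], [[0, -0.04, 0.15], [0, 0, 0], 1], [[0, -0.1, 0.16], [0, 0, 0], 1], [[0, -0.16, 0.16], [0, 0, 0], 1], [[0, -0.22, 0.16], [0, 0, 0], 1]]}}

```text
time_s: 7.92
eef_pos: [0.5192, -0.0975, 0.1922]
tool_rot: [1.0, -0.001, 0.001, 0.0]
ft_force: [0.9, 0.1, 0.2]
opening: 0.997
finger_force: 0.0
```

To row units: -19 cm / 100 = -0.19, -17 cm / 100 = -0.17.

Request:
{"op": "move_arm", "data": {"motion": [[[-0.01, -0.05, 0], [0, 0, 0], 1], [[-0.02, -0.09, 0], [0, 0, 0], 1], [[-0.02, -0.12, 0], [0, 0, 0], 1], [[-0.02, -0.17, 0], [0, 0, 0], 1], [[-0.02, -0.19, 0], [0, 0, 0], 1], [[-0.02, -0.19, 0], [0, 0, 0], 1], [[-0.02, -0.19, 0], [0, 0, 0], 1]]}}

```text
time_s: 8.8
eef_pos: [0.4995, -0.2832, 0.1916]
tool_rot: [1.0, 0.0, -0.0, -0.001]
ft_force: [-0.3, 1.8, 0.9]
opening: 1.004
finger_force: 0.0
```

```bash
python3 -c "
from h import *
look('w2')"
```

```text
t 8.85 tcp [ 0.4996 -0.2831  0.1917] f [-0.1  0.5  0.3] open 1.0
2839 mean [ 617.  -475.2   58.7] rect [ 617.3 -477.6] [49.1 45.8] 8.0 z98 0.0616
3255 mean [ 574.3 -291.8   54.2] rect [ 573.8 -292. ] [48.2 48.6] 89.1 z98 0.0558
```

View pics/w2.png

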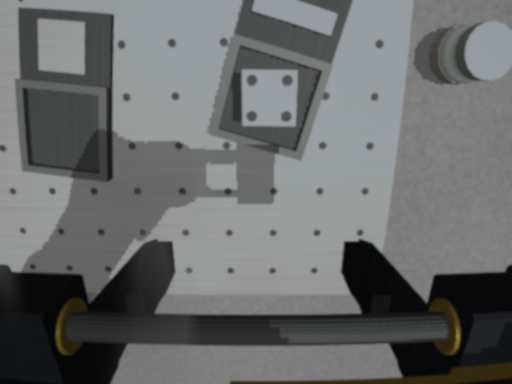

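The block is at px (269,97) with its faces square to the tool. The emptied square nest is at (64,130), and I'll refine both pockets from their rim corners.

```bash
python3 - <<'E'
from h import *
c=arm.calibration("wrist")
for n,p in(("bar",[(238,36),(331,62),(300,158),(208,132)]),("sq",[(17,80),(112,84),(110,180),(21,171)])):
    a=np.array(p,float);q=plane("wrist",a[:,0],a[:,1],.022,c)*1000
    print(n,q.mean(0).round(1),np.linalg.norm(np.diff(q,axis=0),axis=1).round(1),"yaw",np.degrees(np.arctan2(*(q[0]-q[3])[::-1])).round(1),np.degrees(np.arctan2(*(q[1]-q[2])[::-1])).round(1))
E
```

```text
bar [ 572.3 -293.1] [89.1 95.1 95.3] yaw -19.5 -15.6
sq [544.1 -84.8] [ 99.3  97.4 100.3] yaw -9.6 -8.9
```

To row units: -16.1 cm / 100 = -0.161, -15 cm / 100 = -0.15.

Request:
{"op": "move_arm", "data": {"motion": [[[0.04, -0.008, -0.02], [0, 0, 0], 1], [[0.074, -0.008, -0.06], [0, 0, 0], 1], [[0.074, -0.008, -0.1], [0, 0, 0], 1], [[0.074, -0.008, -0.13], [0, 0, 0], 1], [[0.074, -0.008, -0.15], [0, 0, 0], 1], [[0.074, -0.008, -0.161], [0, 0, 0], 1], [[0.074, -0.008, -0.161], [0, 0, 0], 1], [[0.074, -0.008, -0.161], [0, 0, 0], 1]]}}

```text
time_s: 9.85
eef_pos: [0.574, -0.2941, 0.0319]
tool_rot: [1.0, -0.001, 0.001, 0.0]
ft_force: [-0.6, 0.1, -0.0]
opening: 1.007
finger_force: 0.0
```

To row units: -0.3 cm / 100 = -0.003, 0.2 cm / 100 = 0.002.

Request:
{"op": "move_arm", "data": {"motion": [[[0, 0.002, -0.003], [0, 0, 0], 1], [[0, 0.002, -0.003], [0, 0, 0], 0.8], [[0, 0.002, -0.003], [0, 0, 0], 0.6], [[0, 0.002, -0.003], [0, 0, 0], 0.4], [[0, 0.002, -0.003], [0, 0, 0], 0.3], [[0, 0.002, -0.003], [0, 0, 0], 0.3], [[0, 0.002, -0.003], [0, 0, 0], 0.3]]}}

```text
time_s: 10.72
eef_pos: [0.5732, -0.2919, 0.0278]
tool_rot: [1.0, -0.001, 0.0, 0.0]
ft_force: [0.5, -0.3, 0.4]
opening: 0.541
finger_force: 25.0
```

To row units: 21.1 cm / 100 = 0.211, 16 cm / 100 = 0.16, -8.5 degrees / 180 = -0.0472.

Request:
{"op": "move_arm", "data": {"motion": [[[0, 0, 0.015], [0, 0, 0], 0.3], [[0, 0, 0.04], [0, 0, 0], 0.3], [[0, 0.01, 0.07], [0, 0, 0], 0.3], [[-0.01, 0.06, 0.075], [0, 0, -0.0222], 0.3], [[-0.02, 0.11, 0.075], [0, 0, -0.0472], 0.3], [[-0.03, 0.16, 0.075], [0, 0, -0.0472], 0.3], [[-0.03, 0.211, 0.075], [0, 0, -0.0472], 0.3], [[-0.03, 0.211, 0.06], [0, 0, -0.0472], 0.3], [[-0.03, 0.211, 0.035], [0, 0, -0.0472], 0.3], [[-0.03, 0.211, 0.02], [0, 0, -0.0472], 0.3]]}}

```text
time_s: 11.98
eef_pos: [0.5428, -0.0815, 0.047]
tool_rot: [0.997, -0.076, -0.0, 0.0]
ft_force: [-0.5, -0.5, -2.8]
opening: 0.542
finger_force: 25.0
```

To row units: -1.5 cm / 100 = -0.015, -1.2 cm / 100 = -0.012.

Request:
{"op": "move_arm", "data": {"motion": [[[0, 0, -0.006], [0, 0, 0], 0.3], [[0, 0, -0.012], [0, 0, 0], 0.3], [[0, 0, -0.015], [0, 0, 0], 0.3], [[0, 0, -0.015], [0, 0, 0], 0.3], [[0, 0, -0.015], [0, 0, 0], 0.3]]}}

```text
time_s: 12.6
eef_pos: [0.5434, -0.0808, 0.0331]
tool_rot: [0.997, -0.075, 0.0, 0.0]
ft_force: [0.7, 0.3, -3.0]
opening: 0.543
finger_force: 25.0
```

To row units: -0.5 cm / 100 = -0.005, -0.4 cm / 100 = -0.004.

Request:
{"op": "move_arm", "data": {"motion": [[[0, 0, -0.002], [0, 0, 0], 0.3], [[0, 0, -0.004], [0, 0, 0], 0.3], [[0, 0, -0.005], [0, 0, 0], 0.3], [[0, 0, -0.005], [0, 0, 0], 0.3]]}}

```text
time_s: 13.1
eef_pos: [0.5431, -0.0807, 0.0278]
tool_rot: [0.997, -0.075, -0.0, 0.0]
ft_force: [-0.4, -0.9, -1.9]
opening: 0.541
finger_force: 25.0
```

To row units: -0.1 cm / 100 = -0.001.

Request:
{"op": "move_arm", "data": {"motion": [[[0, 0, -0.001], [0, 0, 0], 0.3], [[0, 0, -0.001], [0, 0, 0], 0.3]]}}

```text
time_s: 13.35
eef_pos: [0.5431, -0.0807, 0.0278]
tool_rot: [0.997, -0.075, 0.0, 0.0]
ft_force: [-2.5, 0.8, 7.9]
opening: 0.546
finger_force: 25.0
```

To row units: 19 cm / 100 = 0.19, 16 cm / 100 = 0.16, 38 degrees / 180 = 0.2111.

Request:
{"op": "move_arm", "data": {"motion": [[[0, 0, 0], [0, 0, 0], 0.7], [[0, 0, 0], [0, 0, 0], 0.9], [[0, 0, 0], [0, 0, 0], 1], [[0, 0, 0.02], [0, 0, 0], 1], [[0, 0, 0.06], [0, 0, 0], 1], [[0, 0, 0.11], [0, 0, 0], 1], [[-0.01, 0.04, 0.16], [0, 0, 0.0444], 1], [[-0.02, 0.09, 0.16], [0, 0, 0.1], 1], [[-0.03, 0.14, 0.16], [0, 0, 0.1556], 1], [[-0.04, 0.19, 0.16], [0, 0, 0.2111], 1]]}}

```text
time_s: 14.6
eef_pos: [0.5028, 0.1107, 0.1871]
tool_rot: [0.967, 0.256, 0.0, 0.0]
ft_force: [0.4, 0.7, -0.4]
opening: 1.0
finger_force: 0.0
```

To row units: 17 cm / 100 = 0.17, 14 cm / 100 = 0.14.

Request:
{"op": "move_arm", "data": {"motion": [[[0, 0.05, 0], [0, 0, 0], 1], [[0, 0.1, 0], [0, 0, 0], 1], [[0, 0.14, 0], [0, 0, 0], 1], [[0, 0.17, 0], [0, 0, 0], 1], [[0, 0.17, 0], [0, 0, 0], 1], [[0, 0.17, 0], [0, 0, 0], 1]]}}

```text
time_s: 15.35
eef_pos: [0.5032, 0.2774, 0.1865]
tool_rot: [0.968, 0.253, -0.0, 0.001]
ft_force: [-0.5, -0.7, -0.6]
opening: 0.999
finger_force: 0.0
```

```bash
python3 -c "
from h import *
look('w3');print(arm.get_state()['tool_rot'])"
```

```text
t 15.4 tcp [0.5034 0.277  0.1866] f [ 0.7 -0.3 -0.5] open 1.0
1005 mean [556.6 295.8  59.8] rect [555.4 295.5] [57.1 12.3] 30.3 z98 0.0616
855 mean [520.  128.5  57.7] rect [519.  125.7] [29.2 29.3] 7.5 z98 0.0614
[ 9.67664510e-01  2.52238734e-01 -4.28500572e-04  9.12488049e-04]
```

View pics/w3.png

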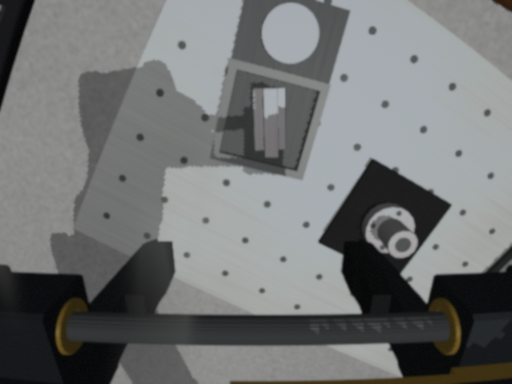

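The bracket is at px (268,122) with its rib vertical in the tool frame, and the hub stands upright on the pad at (395,235). I'll descend on the bracket.

```bash
python3 - <<'E'
from h import *
c=arm.calibration("wrist")
a=np.array([(230,59),(328,83),(303,179),(212,152)],float);q=plane("wrist",a[:,0],a[:,1],.022,c)*1000
print(q.mean(0).round(1),np.linalg.norm(np.diff(q,axis=0),axis=1).round(1),"yaw",np.degrees(np.arctan2(*(q[0]-q[3])[::-1])).round(1),np.degrees(np.arctan2(*(q[1]-q[2])[::-1])).round(1))
E
```

```text
[554.6 294.2] [93.1 95.2 95.2] yaw 16.2 17.4
```

To row units: -15.2 cm / 100 = -0.152, -14.8 cm / 100 = -0.148, 1 degrees / 180 = 0.0056.

Request:
{"op": "move_arm", "data": {"motion": [[[0.04, 0.0185, -0.02], [0, 0, 0.0056], 1], [[0.0525, 0.0185, -0.06], [0, 0, 0.0056], 1], [[0.0525, 0.0185, -0.1], [0, 0, 0.0056], 1], [[0.0525, 0.0185, -0.13], [0, 0, 0.0056], 1], [[0.0525, 0.0185, -0.148], [0, 0, 0.0056], 1], [[0.0525, 0.0185, -0.152], [0, 0, 0.0056], 0.8], [[0.0525, 0.0185, -0.152], [0, 0, 0.0056], 0.6], [[0.0525, 0.0185, -0.152], [0, 0, 0.0056], 0.6]]}}

```text
time_s: 16.4
eef_pos: [0.5565, 0.2981, 0.0361]
tool_rot: [0.965, 0.262, 0.001, -0.0]
ft_force: [0.7, 0.2, -0.0]
opening: 0.683
finger_force: 0.0
```

To row units: -0.25 cm / 100 = -0.0025.

Request:
{"op": "move_arm", "data": {"motion": [[[0, -0.0025, -0.0025], [0, 0, 0], 0.5], [[0, -0.0025, -0.0025], [0, 0, 0], 0.4], [[0, -0.0025, -0.0025], [0, 0, 0], 0.3], [[0, -0.0025, -0.0025], [0, 0, 0], 0.2], [[0, -0.0025, -0.0025], [0, 0, 0], 0], [[0, -0.0025, -0.0025], [0, 0, 0], 0], [[0, -0.0025, -0.0025], [0, 0, 0], 0]], "grip_force": 25}}

```text
time_s: 17.27
eef_pos: [0.5557, 0.2952, 0.0323]
tool_rot: [0.965, 0.262, 0.0, 0.0]
ft_force: [0.1, -0.7, -0.4]
opening: 0.131
finger_force: 25.0
```

To row units: -34 cm / 100 = -0.34, -29 cm / 100 = -0.29, -41 degrees / 180 = -0.2278.

Request:
{"op": "move_arm", "data": {"motion": [[[0, 0, 0.015], [0, 0, 0], 0], [[0, 0, 0.04], [0, 0, 0], 0], [[0, 0, 0.08], [0, 0, 0], 0], [[0, -0.04, 0.11], [0, 0, -0.0278], 0], [[0, -0.09, 0.11], [0, 0, -0.0611], 0], [[0, -0.14, 0.11], [0, 0, -0.0944], 0], [[0, -0.19, 0.11], [0, 0, -0.1278], 0], [[0, -0.24, 0.11], [0, 0, -0.1611], 0], [[0, -0.29, 0.11], [0, 0, -0.1944], 0], [[0, -0.34, 0.11], [0, 0, -0.2278], 0]]}}

```text
time_s: 18.52
eef_pos: [0.5557, -0.046, 0.1431]
tool_rot: [0.996, -0.094, 0.0, -0.0]
ft_force: [0.2, -0.5, -2.1]
opening: 0.138
finger_force: 25.0
```

To row units: -24 cm / 100 = -0.24, -23 cm / 100 = -0.23, -6 degrees / 180 = -0.0333.

Request:
{"op": "move_arm", "data": {"motion": [[[0.003, -0.05, 0], [0, 0, -0.0333], 0], [[0.006, -0.1, 0], [0, 0, -0.0333], 0], [[0.01, -0.15, 0], [0, 0, -0.0333], 0], [[0.013, -0.2, 0], [0, 0, -0.0333], 0], [[0.013, -0.23, 0], [0, 0, -0.0333], 0], [[0.013, -0.24, -0.005], [0, 0, -0.0333], 0], [[0.013, -0.24, -0.005], [0, 0, -0.0333], 0]]}}

```text
time_s: 19.4
eef_pos: [0.5682, -0.2838, 0.1369]
tool_rot: [0.989, -0.145, -0.001, -0.001]
ft_force: [0.4, 0.5, -2.7]
opening: 0.131
finger_force: 25.0
```

To row units: -9.9 cm / 100 = -0.099, -9.6 cm / 100 = -0.096.

Request:
{"op": "move_arm", "data": {"motion": [[[0.001, -0.006, -0.02], [0, 0, 0], 0], [[0.001, -0.006, -0.05], [0, 0, 0], 0], [[0.001, -0.006, -0.08], [0, 0, 0], 0], [[0.001, -0.006, -0.09], [0, 0, 0], 0], [[0.001, -0.006, -0.096], [0, 0, 0], 0], [[0.001, -0.006, -0.099], [0, 0, 0], 0], [[0.001, -0.006, -0.099], [0, 0, 0], 0]]}}

```text
time_s: 20.27
eef_pos: [0.5701, -0.2909, 0.0389]
tool_rot: [0.989, -0.145, 0.001, 0.0]
ft_force: [0.3, 0.3, -1.9]
opening: 0.133
finger_force: 25.0
```

To row units: -0.6 cm / 100 = -0.006, -0.55 cm / 100 = -0.0055.

Request:
{"op": "move_arm", "data": {"motion": [[[0, 0, -0.002], [0, 0, 0], 0], [[0, 0, -0.004], [0, 0, 0], 0], [[0, 0, -0.0055], [0, 0, 0], 0], [[0, 0, -0.006], [0, 0, 0], 0], [[0, 0, -0.006], [0, 0, 0], 0]]}}

```text
time_s: 20.9
eef_pos: [0.5697, -0.2907, 0.0323]
tool_rot: [0.989, -0.145, 0.0, 0.0]
ft_force: [-0.4, 0.4, -1.5]
opening: 0.135
finger_force: 25.0
```

Request:
{"op": "move_arm", "data": {"motion": [[[0, 0, -0.001], [0, 0, 0], 0], [[0, 0, -0.001], [0, 0, 0], 0]]}}

```text
time_s: 21.15
eef_pos: [0.5697, -0.2907, 0.0323]
tool_rot: [0.989, -0.145, 0.0, 0.0]
ft_force: [-1.6, 1.5, 5.4]
opening: 0.135
finger_force: 25.0
```

To row units: 19 cm / 100 = 0.19, 16 cm / 100 = 0.16, 17 degrees / 180 = 0.0944.

Request:
{"op": "move_arm", "data": {"motion": [[[0, 0, 0], [0, 0, 0], 0.3], [[0, 0, 0], [0, 0, 0], 0.5], [[0, 0, 0], [0, 0, 0], 0.6], [[0, 0, 0.02], [0, 0, 0], 0.6], [[0, 0, 0.06], [0, 0, 0], 0.8], [[0, 0, 0.11], [0, 0, 0], 1], [[-0.01, 0.04, 0.16], [0, 0, 0.0444], 1], [[-0.02, 0.09, 0.16], [0, 0, 0.0944], 1], [[-0.03, 0.14, 0.16], [0, 0, 0.0944], 1], [[-0.05, 0.19, 0.16], [0, 0, 0.0944], 1]]}}

```text
time_s: 22.4
eef_pos: [0.5203, -0.0991, 0.193]
tool_rot: [1.0, 0.003, 0.002, -0.0]
ft_force: [0.1, 0.1, -0.4]
opening: 1.0
finger_force: 0.0
```

To row units: 22.6 cm / 100 = 0.226, 20 cm / 100 = 0.2.

Request:
{"op": "move_arm", "data": {"motion": [[[0, 0.05, 0], [0, 0, 0], 1], [[0, 0.1, 0], [0, 0, 0], 1], [[0, 0.15, 0], [0, 0, 0], 1], [[0, 0.2, 0], [0, 0, 0], 1], [[0, 0.226, 0], [0, 0, 0], 1], [[0, 0.226, 0], [0, 0, 0], 1], [[0, 0.226, 0], [0, 0, 0], 1]]}}

```text
time_s: 23.28
eef_pos: [0.5199, 0.1235, 0.1919]
tool_rot: [1.0, 0.002, 0.0, 0.001]
ft_force: [-0.4, -0.4, -0.8]
opening: 0.999
finger_force: 0.0
```

```bash
python3 -c "
from h import *
look('w4')
im,d=arm.get_image('top');cv2.imwrite('pics/t2.png',cv2.resize(im[165:255,130:375],None,fx=3.2,fy=3.2,interpolation=cv2.INTER_CUBIC)[...,::-1])"
```

```text
t 23.32 tcp [0.5199 0.1231 0.1918] f [ 0.2 -0.8  0.8] open 0.999
2540 mean [544.8 -76.9  53.4] rect [543.9 -79.8] [49.9 48.5] 81.3 z98 0.0554
886 mean [521.3 125.1  59.1] rect [519.7 125.3] [29.4 28.8] 0.5 z98 0.0615
```

View pics/t2.png

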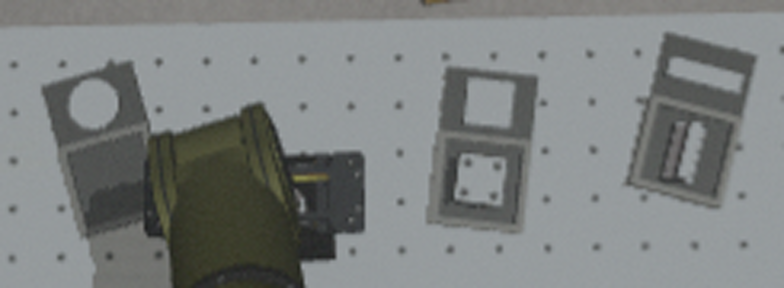

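The block sits in the square nest at crop (480,180) and the bracket in the bar nest at (685,150), both centred. The hub at (519.7,125) is next.

To row units: -15.9 cm / 100 = -0.159, -15.8 cm / 100 = -0.158.

Request:
{"op": "move_arm", "data": {"motion": [[[0, 0.0015, -0.05], [0, 0, 0], 1], [[0, 0.0015, -0.09], [0, 0, 0], 1], [[0, 0.0015, -0.125], [0, 0, 0], 1], [[0, 0.0015, -0.148], [0, 0, 0], 1], [[0, 0.0015, -0.158], [0, 0, 0], 0.8], [[0, 0.0015, -0.159], [0, 0, 0], 0.6], [[0, 0.0015, -0.159], [0, 0, 0], 0.4], [[0, 0.0015, -0.159], [0, 0, 0], 0.1], [[0, 0.0015, -0.159], [0, 0, 0], 0.1], [[0, 0.0015, -0.159], [0, 0, 0], 0.1]]}}

```text
time_s: 24.62
eef_pos: [0.5198, 0.126, 0.0326]
tool_rot: [1.0, 0.003, 0.0, 0.001]
ft_force: [-0.0, -4.0, 3.2]
opening: 0.341
finger_force: 1.8
```

Request:
{"op": "move_arm", "data": {"motion": [[[0, 0, 0], [0, 0, 0], 0.1], [[0, 0, 0], [0, 0, 0], 0.1]]}}

```text
time_s: 24.88
eef_pos: [0.5198, 0.1259, 0.0327]
tool_rot: [1.0, 0.003, 0.0, 0.001]
ft_force: [-0.3, -2.8, 5.4]
opening: 0.33
finger_force: 25.0
```

To row units: 16.8 cm / 100 = 0.168, 3.3 cm / 100 = 0.033.

Request:
{"op": "move_arm", "data": {"motion": [[[0, 0, 0.015], [0, 0, 0], 0.1], [[0, 0, 0.04], [0, 0, 0], 0.1], [[0, 0.01, 0.07], [0, 0, 0], 0.1], [[0.01, 0.05, 0.075], [0, 0, 0], 0.1], [[0.02, 0.09, 0.075], [0, 0, 0], 0.1], [[0.033, 0.13, 0.075], [0, 0, 0], 0.1], [[0.033, 0.168, 0.075], [0, 0, 0], 0.1], [[0.033, 0.168, 0.06], [0, 0, 0], 0.1], [[0.033, 0.168, 0.035], [0, 0, 0], 0.1], [[0.033, 0.168, 0.02], [0, 0, 0], 0.1]]}}

```text
time_s: 26.12
eef_pos: [0.5512, 0.2936, 0.0507]
tool_rot: [1.0, 0.003, -0.002, 0.001]
ft_force: [-0.6, -0.2, -5.2]
opening: 0.334
finger_force: 25.0
```

To row units: -1.4 cm / 100 = -0.014, -1.1 cm / 100 = -0.011.

Request:
{"op": "move_arm", "data": {"motion": [[[0, 0, -0.006], [0, 0, 0], 0.1], [[0, 0, -0.011], [0, 0, 0], 0.1], [[0, 0, -0.014], [0, 0, 0], 0.1], [[0, 0, -0.014], [0, 0, 0], 0.1], [[0, 0, -0.014], [0, 0, 0], 0.1]]}}

```text
time_s: 26.75
eef_pos: [0.5529, 0.2949, 0.0387]
tool_rot: [1.0, 0.003, 0.0, -0.0]
ft_force: [0.6, 0.7, -5.4]
opening: 0.334
finger_force: 25.0
```

To row units: -0.6 cm / 100 = -0.006, -0.55 cm / 100 = -0.0055.

Request:
{"op": "move_arm", "data": {"motion": [[[0, 0, -0.002], [0, 0, 0], 0.1], [[0, 0, -0.004], [0, 0, 0], 0.1], [[0, 0, -0.0055], [0, 0, 0], 0.1], [[0, 0, -0.006], [0, 0, 0], 0.1], [[0, 0, -0.006], [0, 0, 0], 0.1]]}}

```text
time_s: 27.38
eef_pos: [0.5526, 0.2948, 0.0327]
tool_rot: [1.0, 0.003, -0.0, 0.0]
ft_force: [-1.2, 0.1, 1.6]
opening: 0.332
finger_force: 25.0
```

To row units: -0.1 cm / 100 = -0.001, -0.05 cm / 100 = -0.0005.

Request:
{"op": "move_arm", "data": {"motion": [[[0, 0, -0.0005], [0, 0, 0], 0.1], [[0, 0, -0.001], [0, 0, 0], 0.1], [[0, 0, -0.001], [0, 0, 0], 0.1]]}}

```text
time_s: 27.75
eef_pos: [0.5526, 0.2948, 0.0327]
tool_rot: [1.0, 0.003, 0.0, -0.0]
ft_force: [-3.2, -1.6, 10.3]
opening: 0.331
finger_force: 25.0
```

Contact. I'll release, rise and move clear for a final look.

To row units: -18 cm / 100 = -0.18, 17 cm / 100 = 0.17.

Request:
{"op": "move_arm", "data": {"motion": [[[0, 0, 0.0005], [0, 0, 0], 0.5], [[0, 0, 0.0005], [0, 0, 0], 0.7], [[0, 0, 0.0005], [0, 0, 0], 0.8], [[0, 0, 0.02], [0, 0, 0], 0.8], [[0, 0, 0.06], [0, 0, 0], 0.8], [[0, 0, 0.11], [0, 0, 0], 1], [[-0.02, -0.04, 0.16], [0, 0, 0], 1], [[-0.05, -0.09, 0.17], [0, 0, 0], 1], [[-0.08, -0.14, 0.18], [0, 0, 0], 1], [[-0.1, -0.18, 0.18], [0, 0, 0], 1]]}}

```text
time_s: 29.0
eef_pos: [0.4518, 0.1127, 0.2133]
tool_rot: [1.0, 0.003, 0.001, -0.0]
ft_force: [-0.2, -0.0, -0.3]
opening: 0.994
finger_force: 0.0
```

Request:
{"op": "move_arm", "data": {"motion": [[[0, 0, 0], [0, 0, 0], 1], [[0, 0, 0], [0, 0, 0], 1], [[0, 0, 0], [0, 0, 0], 1]]}}

```text
time_s: 29.38
eef_pos: [0.4536, 0.1162, 0.2116]
tool_rot: [1.0, 0.004, 0.001, -0.0]
ft_force: [0.6, -0.3, 0.6]
opening: 0.997
finger_force: 0.0
```

```bash
python3 -c "
from h import *
im,d=arm.get_image('top');cv2.imwrite('pics/t3.png',cv2.resize(im[110:255,130:415],None,fx=2.8,fy=2.8,interpolation=cv2.INTER_CUBIC)[...,::-1])
look('w5')"
```

```text
t 29.48 tcp [0.4531 0.1159 0.2113] f [-0.1 -0.7 -0.4] open 1.006
2654 mean [544.2 -77.2  53.6] rect [543.8 -80.1] [50.  48.7] 81.6 z98 0.0557
1035 mean [551.8 292.1  58.6] rect [552.  294.9] [30.3 28.4] 87.0 z98 0.0622
```

View pics/t3.png

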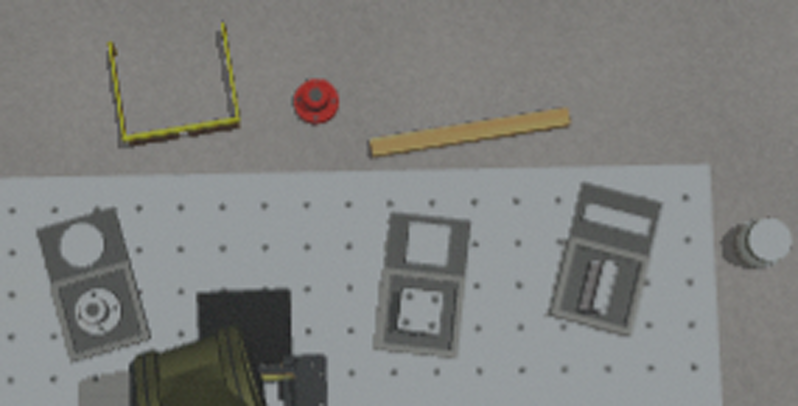

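All three pieces are upright and centred in the matching nests: hub at (97,310), block at (420,310), bracket at (600,285). The glasses, strip and jar are where they were.

```bash
python3 -c "
from cell import arm
print(arm.job_done())"
```

```text
the job is handed in; nothing more can be done
None
```

The hub, block and bracket now stand upright and centred in the round, square and bar nests, with the glasses, strip and jar untouched; I handed the job in at about 29.5 s.

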